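# Flip the stock tags so that only the full bins show green

## Robot

A 6-joint arm with a two-finger parallel gripper is mounted at the origin on the work surface. World frame = base frame: x ahead of the robot, y to its left, z up, the work surface at z = 0. Lengths are in m, angles in rad, forces in N, time in s.
With the tool pointing down it reaches from about 0.425 to 0.95 m from the base axis. Payload 3.5 kg.
Tool frame: the origin (TCP) lies midway between the tips of the shut fingers; the grasp point (between the pads) lies 19 mm behind it; z points along the fingers, y is the line along which they close (so a half turn about z gives the same grasp; the last joint's range is limited). The gripper opens to 85 mm and grips with 20 to 120 N. Pads are 22 mm wide; open, the fingers measure 114 mm over their backs; the gripper's body (76 mm by 85 mm) begins 54 mm behind the grasp point. The pads swing forward as they close: fully open they stand 13 mm farther back than shut.
Start: joints at [-1.404, 0.286, 1.577, -0, 1.279, -0.15], TCP at [0.21, -0.641, 0.231] pointing down, gripper open.
Joint ranges: [-2.77, 2.77], [-0.9, 2.22], [0.21, 2.48], [-1.53, 4.67], [0.24, 2.81], [-2.84, 2.84]. Speed limits (rad/s): [2.79, 2.79, 3.14, 3.14, 3.14, 3.14].

## Interface

Orientations are given as a unit quaternion [x, y, z, w].
In Python, from plant import get_state, read_camera, ctrl gives the robot as it stands.
- The arm moves only by the shell command python3 -m crank 'ROWS' [FORCE]. ROWS is JSON, a list of rows, each a list of 3 entries, a list of its own where there are three numbers: the shift along the tool's x, y, z in mm, then the turn about the tool's z in degrees, then the closure in counts, from 0 (fully open) to 255 (shut). In form: [[[tx, ty, tz], yaw, claw], ...]. A call has 1 to 10 rows; each row is the pose to reach, as a shift and turn from the pose commanded when the call began, along the tool's axes at that moment; what a row does not reach only later rows make up. A row lasts 1/10 s, in which the tool goes at most 50 mm and 8.59 degrees, less where a joint would pass 70% of its speed; a pose out of reach is approached as far as the arm can. A call with a gripper value outside its range is refused whole. The fingers move at their own pace and stop on an object; FORCE is the grip in N (left out, the last holds). Time passes only in rows, so rows that repeat a pose let the fingers close. It gives the time, the measured TCP pose, the force, the opening and the grip force at its end, in the units of the state.
- get_state(): the state, without advancing time (a new reading comes with each control period).
- read_camera(name): name is "side" or "top" or "wrist"; returns a dict with "frame" (400x640x3 uint8, blue, green, red), "range_z" (400x640 float32, m along the optical axis (not along the pixel's ray), 0 where there is no reading), "vfov" (degrees; the focal length in pixels is half the picture's height over the tangent of half this angle, whatever the lens; pixels are square), "cx", "cy" (the principal point, pixels), "origin" and "orientation" of the camera in the world. Camera axes: x right, y down, z forward; pixel columns grow to the right and rows downward; lengths in m; the calibration is good to about 2 mm. A picture is of the moment at which its call begins.
- ctrl.sign_off(): hands the job in; it is judged then, once.
The state is a dict: "time": time; "qpos": joint angles; "dq": joint speeds; "joint_efforts": joint torques, N m; "eef_pos": TCP position; "tcp_rot": TCP orientation; "contact_force": force on the tool from outside, world axes, zero at the start; "wrist_torque": the same for the moment, N m; "opening": opening from 0.0 (shut) to 1.0 (fully open); "finger_force": force on a finger pad.
Only numpy, scipy, OpenCV 4.12 (cv2) and the standard library are available. Lean on these libraries where they do the work, as an engineer would, in place of code of your own. Each camera call takes 0.05 s, during which the arm holds its last target. There are 200 camera calls.

## Task

On the tag board in front of the parts bins, gently push the hinged tags over with a closed fingertip until every full bin's tag leans back with its green face up and every nearly empty bin's tag with its red face up, each tag resting fully on its holder. A tag belongs to the bin straight behind it; do not turn over tags that are already right, do not pinch the tags, and leave the bins and everything else on the bench where they are.

Things in the scene. Friction and masses are not known exactly. Their poses are not given: they have to be found in the camera images.
- board: Low grey steel tag board fixed to the bench, 120 (x) x 490 (y) x 32 mm; origin: centre of its underside. +x points to the bins. Five V-shaped aluminium tag holders stand on its centre line, 95 mm apart; wings rise from the hinge to +x and -x, ending 24 mm from the hinge line, 19 mm above it; ears 66 mm wide outside, 6 mm above it. Hinge lines: along board y, 52 mm above the bench.
- tag_1_green: Green half of hinged tag 1 (which tag is where varies). Tag: steel, 54 mm wide, 4 thick, 80 g, 70 mm from hinge line to free edge; 41 mm gaps between tags. Origin: on the hinge line, mid-width. y: hinge line, as board y; z: out of the green face; x: to the free edge. Green shows when z points up (45 degrees off vertical): the tag then leans to the bins (board +x). Its bin is straight behind it.
- tag_1_red: Red half of tag 1; same origin and y; z out of the red face, up when red shows: the tag then leans to the robot (-x). At rest its free edge (slippery white nylon bead, 9 mm thick) is 50 mm out from the hinge line and 50 mm above it: a fingertip can go down outside it to about 30 mm above hinge level and push level across the hinge (1 N). It swings 90 degrees and falls over by itself past upright.
- tag_2_green: Green half of hinged tag 2 (which tag is where varies). Tag: steel, 54 mm wide, 4 thick, 80 g, 70 mm from hinge line to free edge; 41 mm gaps between tags. Origin: on the hinge line, mid-width. y: hinge line, as board y; z: out of the green face; x: to the free edge. Green shows when z points up (45 degrees off vertical): the tag then leans to the bins (board +x). Its bin is straight behind it.
- tag_2_red: Red half of tag 2; same origin and y; z out of the red face, up when red shows: the tag then leans to the robot (-x). At rest its free edge (slippery white nylon bead, 9 mm thick) is 50 mm out from the hinge line and 50 mm above it: a fingertip can go down outside it to about 30 mm above hinge level and push level across the hinge (1 N). It swings 90 degrees and falls over by itself past upright.
- tag_3_green: Green half of hinged tag 3 (which tag is where varies). Tag: steel, 54 mm wide, 4 thick, 80 g, 70 mm from hinge line to free edge; 41 mm gaps between tags. Origin: on the hinge line, mid-width. y: hinge line, as board y; z: out of the green face; x: to the free edge. Green shows when z points up (45 degrees off vertical): the tag then leans to the bins (board +x). Its bin is straight behind it.
- tag_3_red: Red half of tag 3; same origin and y; z out of the red face, up when red shows: the tag then leans to the robot (-x). At rest its free edge (slippery white nylon bead, 9 mm thick) is 50 mm out from the hinge line and 50 mm above it: a fingertip can go down outside it to about 30 mm above hinge level and push level across the hinge (1 N). It swings 90 degrees and falls over by itself past upright.
- tag_4_green: Green half of hinged tag 4 (which tag is where varies). Tag: steel, 54 mm wide, 4 thick, 80 g, 70 mm from hinge line to free edge; 41 mm gaps between tags. Origin: on the hinge line, mid-width. y: hinge line, as board y; z: out of the green face; x: to the free edge. Green shows when z points up (45 degrees off vertical): the tag then leans to the bins (board +x). Its bin is straight behind it.
- tag_4_red: Red half of tag 4; same origin and y; z out of the red face, up when red shows: the tag then leans to the robot (-x). At rest its free edge (slippery white nylon bead, 9 mm thick) is 50 mm out from the hinge line and 50 mm above it: a fingertip can go down outside it to about 30 mm above hinge level and push level across the hinge (1 N). It swings 90 degrees and falls over by itself past upright.
- tag_5_green: Green half of hinged tag 5 (which tag is where varies). Tag: steel, 54 mm wide, 4 thick, 80 g, 70 mm from hinge line to free edge; 41 mm gaps between tags. Origin: on the hinge line, mid-width. y: hinge line, as board y; z: out of the green face; x: to the free edge. Green shows when z points up (45 degrees off vertical): the tag then leans to the bins (board +x). Its bin is straight behind it.
- tag_5_red: Red half of tag 5; same origin and y; z out of the red face, up when red shows: the tag then leans to the robot (-x). At rest its free edge (slippery white nylon bead, 9 mm thick) is 50 mm out from the hinge line and 50 mm above it: a fingertip can go down outside it to about 30 mm above hinge level and push level across the hinge (1 N). It swings 90 degrees and falls over by itself past upright.
- bin_nuts: Loose blue plastic parts bin, FULL, heaped with yellow zinc hexagon nuts. 130 (x) x 85 (y) x 75 mm high, front wall (towards the board) 42 mm high; origin at the centre of its underside. Places in the row vary. Its centre is about 200 mm behind the hinge line of its tag, within 10 mm sideways, its front wall 75 mm behind the board's edge. Not to be moved.
- bin_bolts: Loose blue plastic parts bin, FULL, heaped with bright steel bolts. 130 (x) x 85 (y) x 75 mm high, front wall (towards the board) 42 mm high; origin at the centre of its underside. Places in the row vary. Its centre is about 200 mm behind the hinge line of its tag, within 10 mm sideways, its front wall 75 mm behind the board's edge. Not to be moved.
- bin_sleeves: Loose blue plastic parts bin, FULL, heaped with copper sleeves. 130 (x) x 85 (y) x 75 mm high, front wall (towards the board) 42 mm high; origin at the centre of its underside. Places in the row vary. Its centre is about 200 mm behind the hinge line of its tag, within 10 mm sideways, its front wall 75 mm behind the board's edge. Not to be moved.
- bin_washers: Loose blue plastic parts bin, NOT full: only four washers on its floor. 130 (x) x 85 (y) x 75 mm high, front wall (towards the board) 42 mm high; origin at the centre of its underside. Places in the row vary. Its centre is about 200 mm behind the hinge line of its tag, within 10 mm sideways, its front wall 75 mm behind the board's edge. Not to be moved.
- bin_clips: Loose blue plastic parts bin, NOT full: only three angle clips on its floor. 130 (x) x 85 (y) x 75 mm high, front wall (towards the board) 42 mm high; origin at the centre of its underside. Places in the row vary. Its centre is about 200 mm behind the hinge line of its tag, within 10 mm sideways, its front wall 75 mm behind the board's edge. Not to be moved.
- chalk_holder: Loose flat brass chalk holder, 12 x 130 x 8 mm, lying on the bench between the board and the bins, along its y axis. Leave it.
- wrench: Loose wrench, 190 mm long, about 12 mm thick, lying along its x axis on the bench in front of the board. Leave it.
- tape_measure: Loose yellow tape measure, 80 x 36 x 62 mm, right of the row. Leave it.
- hammer: Loose hammer, 280 mm long along its x axis, lying left of the row. Leave it.
- try_square: Loose steel try square, blade 150 mm, stock 100 mm, lying on the right. Leave it.
- weld_magnet: Loose red welding magnet, about 95 x 70 x 20 mm, lying left of the row. Leave it.
- paint_can: Loose small paint can, 74 mm across, 110 mm high, right of the row. Leave it.

How it is judged:
By the outcome, as a careful person would: the job done as asked, in the order asked, and still so for the second after the job is handed in, with the robot touching nothing.
It also fails if it takes over 54 s, if anything falls off the work surface, if the arm or the gripper's body presses on something with over 40 N, if the wrist force passes 120 N, or if a joint passes its speed limit or range.

## Working session

There is one attempt and no reset: what is moved stays moved. The work goes in short steps, Python scripts to look and compute and a shell command to move; the robot and the scene stay as the last step left them, time stands still between calls to the robot, and variables do not carry over. Pictures are saved under pics/ and viewed, at most 10 in all, crops included, and the job is handed in when it is done.

```bash
mkdir -p pics; python3 - <<'E'
from plant import get_state, read_camera
import cv2,numpy as np
s=get_state();print({k:np.round(v,3).tolist() for k,v in s.items()})
for n in("top","side"):
    c=read_camera(n);cv2.imwrite(f"pics/{n}0.png",c["frame"]);np.savez(f"pics/{n}0.npz",**c)
    print(n,c["vfov"],c["cx"],c["cy"],c["origin"],c["orientation"])
E
```

```text
{'time': 0.0, 'qpos': [-1.404, 0.287, 1.578, -0.0, 1.279, -0.15], 'dq': [-0.001, -0.001, 0.002, 0.0, -0.0, -0.001], 'joint_efforts': [-0.0, -40.599, -29.263, -0.0, 0.006, -0.0], 'eef_pos': [0.21, -0.641, 0.23], 'tcp_rot': [0.987, 0.158, -0.0, -0.001], 'contact_force': [-0.085, -0.049, 0.417], 'wrist_torque': [-0.047, 0.002, -0.023], 'finger_force': 0.0, 'opening': 1.0}
top 50.32600673272996 313.6731151648311 192.10126505804578 [0.48421216 0.00919742 1.15456019] [-0.70346236  0.70916084 -0.03462836  0.03213236]
side 48.687777045065715 318.59232030758983 196.2202085183545 [0.05822309 0.53000858 0.88857284] [-0.3576854   0.85887981 -0.34214995  0.13160559]
```

View pics/top0.png

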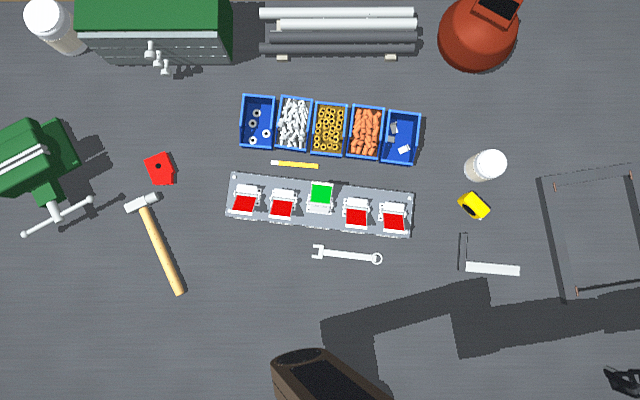

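View pics/side0.png

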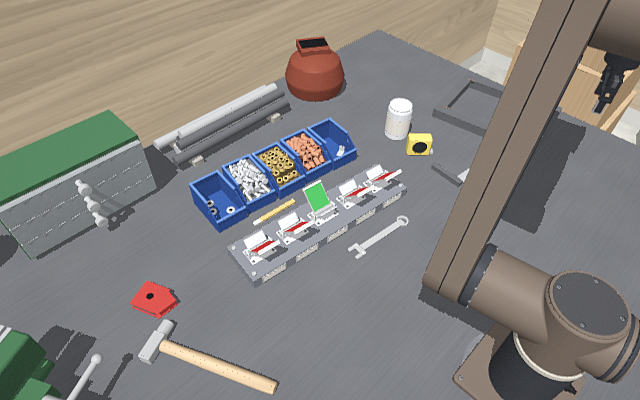

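The top view shows the bins from left to right: washers (257,122), bolts (294,125), nuts (330,130), sleeves (367,133) and clips (402,138). The tags in front of them read red (243,203), red (282,209), green (320,195), red (356,214) and red (394,220). So the tags in front of the bolts and the sleeves have to go to green. The side view agrees.

```bash
cat >h.py <<'E'
import numpy as np,cv2
from scipy.spatial.transform import Rotation as R
def pts(c,mask):
    v,u=np.nonzero(mask&(c["range_z"]>0));z=c["range_z"][v,u]
    f=200/np.tan(np.radians(float(c["vfov"]))/2)
    p=np.c_[(u-c["cx"])*z/f,(v-c["cy"])*z/f,z]
    return R.from_quat(c["orientation"]).apply(p)+c["origin"],u,v
def blobs(c,m,lo=60):
    n,l,st,_=cv2.connectedComponentsWithStats(m.astype(np.uint8))
    return [l==i for i in range(1,n) if st[i,4]>lo]
def redmask(f):
    b,g,r=[f[...,i].astype(int) for i in range(3)]
    return (r>150)&(g<60)&(b<60)
def greenmask(f):
    b,g,r=[f[...,i].astype(int) for i in range(3)]
    return (g>150)&(r<80)&(b<100)
E
python3 - <<'E'
from h import *
c=np.load("pics/top0.npz");f=c["frame"]
for m in blobs(c,redmask(f))+blobs(c,greenmask(f)):
    p,u,v=pts(c,m)
    print(u.mean().round(),v.mean().round(),len(p),"mean",p.mean(0).round(4),"min",p.min(0).round(3),"max",p.max(0).round(3))
# board corner screws region: board surface pixels z~0.032
z=np.ones((400,640),bool);z[:,:215]=0;z[:,425:]=0;z[:165]=0;z[245:]=0
p,u,v=pts(c,z);k=(p[:,2]>.022)&(p[:,2]<.042);q=p[k]
r=cv2.minAreaRect(q[:,:2].astype(np.float32)*1000);print("board rect",r)
E
```

```text
160.0 169.0 507 mean [0.6577 0.4185 0.0185] min [ 0.617  0.385 -0.004] max [0.704 0.462 0.027]
244.0 203.0 273 mean [0.5594 0.1819 0.0776] min [0.538 0.157 0.056] max [0.58  0.207 0.098]
281.0 208.0 272 mean [0.5474 0.0876 0.0774] min [0.528 0.063 0.054] max [0.569 0.112 0.099]
356.0 217.0 277 mean [ 0.5228 -0.1014  0.0774] min [ 0.501 -0.127  0.054] max [ 0.544 -0.075  0.099]
393.0 221.0 273 mean [ 0.5107 -0.1955  0.0774] min [ 0.491 -0.221  0.054] max [ 0.533 -0.169  0.1  ]
321.0 193.0 319 mean [ 0.5822 -0.0128  0.0799] min [ 0.562 -0.038  0.058] max [0.604 0.012 0.102]
board rect ((593.0680541992188, -13.337982177734375), (490.5284729003906, 196.2929229736328), 82.73797607421875)
```

```bash
python3 -m crank '[[[20,-22,0],3,255],[[60,-64,0],8,255],[[100,-107,0],13,255],[[140,-150,0],18,255],[[180,-194,0],23,255],[[220,-237,0],25.5,255],[[260,-280,0],25.5,255],[[300,-323,0],25.5,255],[[320,-345,0],25.5,255],[[328,-353,0],25.5,255]]' 30
cat >>h.py <<'E'
X=np.array([np.cos(np.radians(-7.35)),np.sin(np.radians(-7.35)),0]);Y=np.array([-X[1],X[0],0])
H={"A":np.array([.5709,.0846,.052]),"B":np.array([.5463,-.1044,.052])}
def rel(k,bx,bz):
    from plant import get_state
    s=get_state();r=R.from_quat(s["tcp_rot"]);p=np.array(s["eef_pos"])
    d=p-H[k];print(k,"board rel mm",(1000*np.array([d@X,d@Y,d[2]])).round(1),"tool x heading",np.degrees(np.arctan2(*r.as_matrix()[[1,0],0])).round(2),"z",r.as_matrix()[:,2].round(3),"F",np.round(s["contact_force"],2),"t",s["time"],"open",s["opening"])
    t=H[k]+X*bx+[0,0,bz];print("tool move mm",(r.inv().apply(t-p)*1000).round(1))
E
python3 -c "
from h import *
rel('B',-.085,.10)"
```

```text
time: 1.1
eef_pos: [0.4113, -0.2036, 0.231]
tcp_rot: [0.998, -0.064, -0.0, -0.0]
contact_force: [0.4, 0.6, 0.2]
opening: 0.003
finger_force: 0.0
B board rel mm [-121.2 -115.6  179. ] tool x heading -7.38 z [-0.  0. -1.] F [0.44 0.56 0.17] t 1.1 open 0.003335298333157485
tool move mm [  36.2 -115.7   79.1]
```

```bash
python3 -m crank '[[[10,-35,15],0,255],[[22,-75,40],0,255],[[33,-105,65],0,255],[[36,-116,79],0,255],[[36,-116,79],0,255],[[36,-116,79],0,255]]'
python3 - <<'E'
from h import *
from plant import read_camera
rel('B',-.085,.03)
for n in("top","wrist"):
    c=read_camera(n);cv2.imwrite(f"pics/{n}1.png",c["frame"])
E
```

```text
time: 1.7
eef_pos: [0.4616, -0.096, 0.1526]
tcp_rot: [0.998, -0.064, -0.0, 0.0]
contact_force: [-0.6, 0.0, 0.9]
opening: -0.003
finger_force: 0.0
B board rel mm [-85.   -2.5 100.6] tool x heading -7.34 z [-0.    -0.001 -1.   ] F [-0.55  0.04  0.92] t 1.7 open -0.0033714264324630474
tool move mm [ 0.1 -2.5 70.6]
```

View pics/wrist1.png

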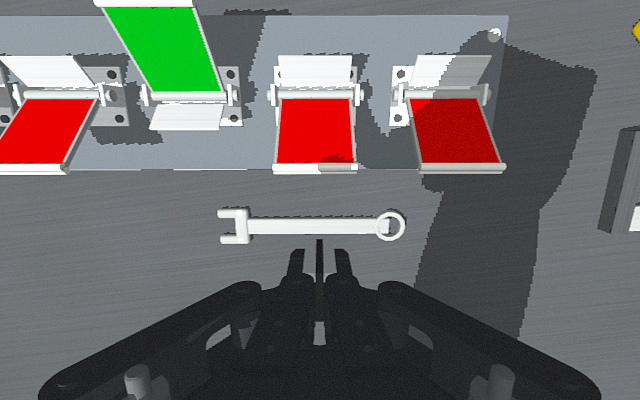

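The wrist view shows the shut fingers at (320,245), lined up with tag B, whose bead spans columns 272–357 at row 168. They are short of the bead and clear of it. I'll go down and push.

```bash
python3 -m crank '[[[0,-2,20],0,255],[[0,-2,45],0,255],[[0,-2,65],0,255],[[0,-2,70],0,255],[[0,-2,70],0,255],[[8,-2,70],0,255],[[14,-2,70],0,255],[[19,-2,70],0,255],[[24,-2,70],0,255],[[29,-2,70],0,255]]'
python3 -c "
from h import *
rel('B',0,.03)"
```

```text
time: 2.8
eef_pos: [0.4912, -0.097, 0.0825]
tcp_rot: [0.998, -0.064, -0.0, 0.0]
contact_force: [-0.6, 1.1, 0.3]
opening: 0.004
finger_force: 0.3
B board rel mm [-55.6   0.3  30.5] tool x heading -7.33 z [-0. -0. -1.] F [-0.6   1.08  0.29] t 2.8 open 0.0035807016967928165
tool move mm [55.6  0.3  0.5]
```

```bash
python3 -m crank '[[[6,0,0],0,255],[[12,0,0],0,255],[[18,0,0],0,255],[[24,0,0],0,255],[[30,0,0],0,255],[[35,0,0],0,255],[[39,0,0],0,255],[[43,0,0],0,255],[[46,0,0],0,255],[[49,0,0],0,255]]'
python3 -m crank '[[[3,0,0],0,255],[[6,0,0],0,255],[[9,0,0],0,255],[[12,0,0],0,255],[[12,0,0],0,255],[[12,0,0],0,255]]'
python3 - <<'E'
from h import *
from plant import read_camera
rel('B',-.03,.03)
c=read_camera("side");cv2.imwrite("pics/side2.png",cv2.resize(c["frame"][130:290,200:440],None,fx=3,fy=3))
E
```

```text
time: 3.8
eef_pos: [0.5394, -0.1033, 0.0823]
tcp_rot: [0.998, -0.064, -0.0, -0.0]
contact_force: [0.2, 0.5, -0.9]
opening: 0.001
finger_force: 0.0
time: 4.4
eef_pos: [0.5512, -0.1048, 0.0823]
tcp_rot: [0.998, -0.064, -0.0, -0.0]
contact_force: [0.1, -1.1, -0.3]
opening: -0.001
finger_force: 0.0
B board rel mm [ 4.9  0.3 30.3] tool x heading -7.34 z [-0.  0. -1.] F [ 0.15 -1.08 -0.33] t 4.4 open -0.0011907631260884648
tool move mm [-34.9   0.3   0.3]
```

View pics/side2.png

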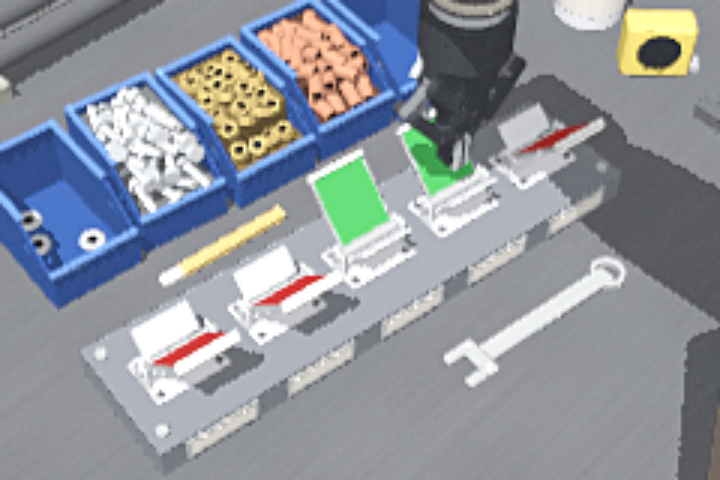

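Tag B has fallen over to green, at (440,165) in the crop. I'll back off, lift and move to the standoff in front of tag A.

```bash
python3 -m crank '[[[-15,0,0],0,255],[[-30,0,-15],0,255],[[-45,0,-45],0,255],[[-65,-20,-72],0,255],[[-80,-55,-75],0,255],[[-88,-100,-75],0,255],[[-90,-145,-75],0,255],[[-90,-175,-75],0,255],[[-90,-190,-75],0,255],[[-90,-190,-75],0,255]]'
python3 -m crank '[[[0,0,0],0,255]]'
python3 - <<'E'
from h import *
from plant import read_camera
rel('A',-.085,.03)
c=read_camera("wrist");cv2.imwrite("pics/wrist3.png",c["frame"])
E
```

```text
time: 5.45
eef_pos: [0.486, 0.0968, 0.1574]
tcp_rot: [0.998, -0.062, 0.0, -0.0]
contact_force: [0.4, -0.2, 0.4]
opening: 0.003
finger_force: 0.0
time: 5.55
eef_pos: [0.486, 0.095, 0.1573]
tcp_rot: [0.998, -0.064, -0.0, 0.0]
contact_force: [0.1, 0.6, 0.2]
opening: -0.002
finger_force: 0.0
A board rel mm [-85.5  -0.6 105.3] tool x heading -7.31 z [-0. -0. -1.] F [0.08 0.58 0.2 ] t 5.55 open -0.001989667065712424
tool move mm [ 0.5 -0.6 75.2]
```

View pics/wrist3.png

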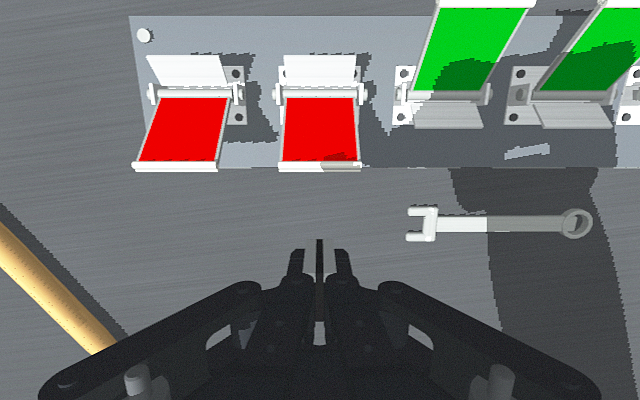

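The fingers at (320,245) are centred on tag A, whose bead spans columns 279–361 at row 166. Tags 3 and B show green. I'll repeat the same push.

```bash
python3 -m crank '[[[0,0,25],0,255],[[0,0,50],0,255],[[0,0,70],0,255],[[0,0,75],0,255],[[0,0,75],0,255],[[8,0,75],0,255],[[14,0,75],0,255],[[19,0,75],0,255],[[24,0,75],0,255],[[29,0,75],0,255]]'
python3 -m crank '[[[6,0,0],0,255],[[12,0,0],0,255],[[18,0,0],0,255],[[24,0,0],0,255],[[30,0,0],0,255],[[35,0,0],0,255],[[39,0,0],0,255],[[43,0,0],0,255],[[46,0,0],0,255],[[49,0,0],0,255]]'
python3 -m crank '[[[3,0,0],0,255],[[6,0,0],0,255],[[9,0,0],0,255],[[12,0,0],0,255],[[12,0,0],0,255],[[12,0,0],0,255]]'
python3 -m crank '[[[-15,0,0],0,255],[[-30,0,-15],0,255],[[-45,0,-45],0,255],[[-65,0,-80],0,255],[[-85,0,-115],0,255],[[-95,0,-145],0,255],[[-95,30,-150],0,255],[[-95,75,-150],0,255],[[-95,120,-150],0,255],[[-95,165,-150],0,255]]'
python3 -m crank '[[[0,45,0],0,255],[[0,90,0],0,255],[[0,135,0],0,255],[[0,170,0],0,255],[[0,185,0],0,255],[[0,185,0],0,255],[[0,185,0],0,255]]'
python3 - <<'E'
from h import *
from plant import read_camera
c0=np.load("pics/top0.npz");c=read_camera("top");f=c["frame"];cv2.imwrite("pics/top4.png",f)
for m in blobs(c,redmask(f))+blobs(c,greenmask(f)):
    p,u,v=pts(c,m);k=np.c_[p@X,p@Y,p[:,2]];a=np.linalg.svd(p-np.median(p,0),full_matrices=False)[2][2]
    print(u.mean().round(),v.mean().round(),len(p),"board-axes mean",k.mean(0).round(4),"tilt",np.degrees(np.arccos(abs(a[2]))).round(1))
for n,im0 in(("top",c0),("side",np.load("pics/side0.npz"))):
    g=read_camera(n)["frame"];d=cv2.absdiff(g,im0["frame"]).max(2)>60
    print(n,[(np.argwhere(b).mean(0).round().tolist()[::-1],int(b.sum())) for b in blobs(c,d,25)])
E
```

```text
time: 6.6
eef_pos: [0.5155, 0.0914, 0.0826]
tcp_rot: [0.998, -0.064, 0.0, -0.0]
contact_force: [-0.1, -0.3, 0.4]
opening: 0.002
finger_force: 0.3
time: 7.6
eef_pos: [0.5637, 0.0852, 0.0823]
tcp_rot: [0.998, -0.064, -0.0, -0.0]
contact_force: [0.0, -0.4, -0.2]
opening: -0.001
finger_force: 0.0
time: 8.2
eef_pos: [0.5755, 0.0836, 0.0823]
tcp_rot: [0.998, -0.064, -0.0, -0.0]
contact_force: [0.1, -0.1, 1.2]
opening: 0.004
finger_force: 0.0
time: 9.2
eef_pos: [0.4596, -0.069, 0.2327]
tcp_rot: [0.998, -0.064, 0.001, 0.0]
contact_force: [1.5, 0.2, 0.3]
opening: -0.004
finger_force: 0.0
time: 9.9
eef_pos: [0.4365, -0.2504, 0.2321]
tcp_rot: [0.998, -0.064, -0.0, -0.001]
contact_force: [0.1, 0.5, -0.0]
opening: -0.002
finger_force: 0.0
160.0 169.0 512 board-axes mean [0.5994 0.4989 0.0185] tilt 6.2
244.0 203.0 273 board-axes mean [0.5317 0.2519 0.0777] tilt 45.5
393.0 221.0 273 board-axes mean [ 0.5315 -0.1285  0.0774] tilt 45.0
284.0 189.0 315 board-axes mean [0.5792 0.1566 0.0799] tilt 45.3
321.0 193.0 317 board-axes mean [0.5792 0.0616 0.0801] tilt 45.3
358.0 198.0 320 board-axes mean [ 0.5
[... 474 characters left out ...]
9.0, 392.0], 179)]
side [([542.0, 11.0], 211), ([553.0, 11.0], 48), ([563.0, 22.0], 118), ([595.0, 15.0], 86), ([601.0, 73.0], 5183), ([469.0, 59.0], 4940), ([489.0, 15.0], 37), ([569.0, 20.0], 30), ([544.0, 102.0], 1617), ([628.0, 125.0], 645), ([429.0, 126.0], 273), ([483.0, 222.0], 3235), ([479.0, 166.0], 195), ([576.0, 236.0], 363), ([350.0, 185.0], 674), ([463.0, 175.0], 64), ([291.0, 218.0], 840), ([498.0, 255.0], 1210), ([444.0, 272.0], 76), ([422.0, 287.0], 56), ([428.0, 334.0], 898), ([550.0, 321.0], 220), ([447.0, 329.0], 502), ([629.0, 336.0], 85), ([634.0, 344.0], 125), ([514.0, 349.0], 825), ([473.0, 346.0], 62), ([474.0, 354.0], 56), ([610.0, 371.0], 429), ([486.0, 364.0], 38)]
```

View pics/top4.png

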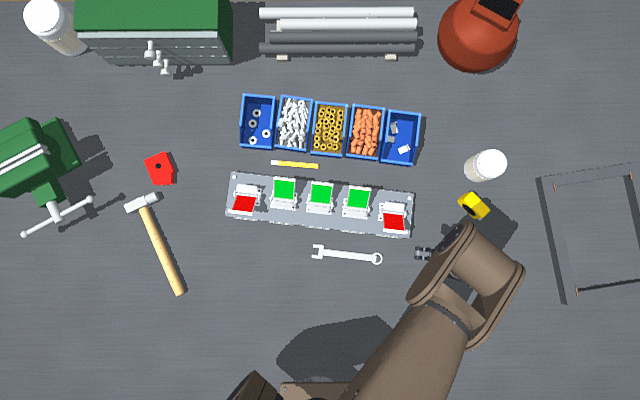

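The tags now read red (243,203), green (284,189), green (321,193), green (358,198) and red (394,220). All lean at about 45°, the bins and loose items I can see haven't moved, and the robot is clear of everything.

```bash
python3 -c "
from plant import ctrl
print(ctrl.sign_off())"
```

```text
the job is handed in; nothing more can be done
None
```

I pushed the tags in front of the bolts and sleeves bins over to green and left the other three, already right, alone; the last picture shows all five at rest with the correct face up and no sign that anything else moved, and the job is handed in.

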